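Switch off, then fish the screwdriver out of the wiring box

TASK

A screwdriver with a red handle was left inside the grey wiring box. First turn the knob of the rotary isolator to its off position, the click position marked by the large red dot, and leave it there; only then take the screwdriver out through the box's opening, which is shorter than the screwdriver, so it has to be tilted and drawn out end first. Finish while still holding the screwdriver in the gripper, still and with all of it at least 10 cm above the top of the box, and do not disturb the tin, the insulator or the coil bobbin.

Things in the scene. Friction and masses are not known exactly. Their poses are not given: they have to be found in the camera images.
- isolator: Fixed rotary isolator: grey and yellow box, 84 x 84 mm, 60 mm high, knob on top. Origin: centre of its underside, z up. Four dots round the knob, 35 mm from its axis, mark the click positions: the large red one (off) in the isolator's own +x direction (away from the robot), three small white ones at -0.7, +0.7 and +1.4 rad from it (positive = counter-clockwise from above).
- selector (a joint): Angle of the isolator's knob, rad: 0 = off, pointer at the red dot; grows counter-clockwise seen from above; stops at -0.8 and 1.5. Detents pull it into the click positions -0.7, 0, 0.7 and 1.4 (about 0.1 Nm to turn it over). It starts at about 0.7 or 1.4. Off is within 0.12 rad of 0.
- selector_grip (a point): On the knob's axis, 80 mm above the bench. The grip is an upright red bar 13 mm wide, 46 mm long, 67 to 93 mm above the bench, on a black disc of 48 mm diameter; a white line on one half of its top and on that end is the pointer. The point's x axis runs along the bar towards the pointer, z up.
- wiring_box: Fixed grey sheet-steel box, 54 mm high, sheet 3 mm thick. Origin on its underside, z up, y along its length. Outside: y -155 to +135 mm, x -80 to +80. Inner floor 3 mm up. Opening in its top: y -70 to +85, x -74 to +74; beyond it at either end a covered space, 48 mm high inside (82 mm deep at the -y end, 47 at the +y end), empty but for the screwdriver's ends.
- red_screwdriver: Loose screwdriver, red handle, 220 mm long, 24 wide, 25 high, about 0.09 kg. Lies on the box's inner floor, roughly along the box, both ends in the covered spaces. Origin: middle of its length, underside; z up, +y to the handle's end. Handle y +15 to +110 mm, 24 thick, axis 12.5 up; ferrule -2 to +17, 16 thick; thin blade (7 mm) from there to -110.
- blade_tip (a point): Tip of the blade of the red screwdriver, 110 mm from its middle.
- handle_end (a point): End of the handle of the red screwdriver, 110 mm from its middle, on the handle's axis.
- nut_tin: Bystander: round metal tin, 74 mm diameter, 45 mm high. Origin at the centre of its underside.
- insulator: Bystander: white ribbed insulator, 40 mm diameter, 54 mm high. Origin at the centre of its underside.
- coil_bobbin: Bystander: bobbin of copper wire with dark ends, 56 mm diameter, 48 mm high. Origin at the centre of its underside.

How it is judged:
On the way, in this order (a step that is already met when the one before it is completed fails the run):
1. the knob stands at off (within 0.12 rad), with the screwdriver still in the box (value of joint selector between -0.12 and 0.12 rad and height (world z) of each of blade_tip, handle_end below 0.05 m), for 0.2 s.
2. all of the screwdriver is above the box's opening (height (world z) of each of blade_tip, handle_end above 0.08 m), for 0.2 s.
At the end, for the whole second after the job is handed in: The knob is within 0.12 rad of off; the gripper holds the screwdriver (over 1 N), still (under 0.03 m/s), both its blade tip and its handle end over 142 mm above the bench (88 mm above the box's top), touching neither the box nor the isolator (value of joint selector between -0.12 and 0.12 rad and height (world z) of each of blade_tip, handle_end above 0.142 m and contact force between the fingers and red_screwdriver above 1 N and contact force between red_screwdriver and wiring_box below 0.1 N and contact force between red_screwdriver and isolator below 0.1 N and linear speed of red_screwdriver below 0.03 m/s); the arm keeps its last pose, push and grip.
It fails at once if the screwdriver is moved by more than 20 mm while the knob is not at off (distance of red_screwdriver from where it was at the start of the episode above 0.02 m and not (value of joint selector between -0.15 and 0.15 rad)).
It fails at once if the nut tin is pushed by more than 30 mm (distance of nut_tin from where it was at the start of the episode above 0.03 m).
It fails at once if the insulator is pushed by more than 30 mm (distance of insulator from where it was at the start of the episode above 0.03 m).
It fails at once if the coil bobbin is pushed by more than 30 mm (distance of coil_bobbin from where it was at the start of the episode above 0.03 m).
It also fails if it takes over 50 s, if anything falls off the work surface, if the arm or the gripper's body presses on something with over 40 N, if the wrist force passes 120 N, or if a joint passes its speed limit or range.

ROBOT

A 6-joint arm with a two-finger parallel gripper is mounted at the origin on a cart in front of the work surface, level with it; the furniture and walls round the work are solid. World frame = base frame: x ahead of the robot, y to its left, z up, the work surface at z = 0. Lengths are in m, angles in rad, forces in N, time in s.
With the tool pointing down it reaches from about 0.25 to 0.725 m from the base axis. Payload 4 kg.
Tool frame: the origin (TCP) lies between the finger pads; the fingertips stand 17 mm ahead of it and the grasp point (between the pads) lies 2 mm behind it (env.tip_extent is the distance from the TCP to the fingertips, in m); z points along the fingers, y is the line along which they close (so a half turn about z gives the same grasp; the last joint's range is limited). The gripper opens to 85 mm and grips with 20 to 120 N. Pads are 22 mm wide; open, the fingers measure 114 mm over their backs; the gripper's body (76 mm by 85 mm) begins 54 mm behind the grasp point. The pads swing forward as they close: fully open they stand 13 mm farther back than shut.
Start: joints at [1.16, 0.241, 0.005, 1.335, 0, 1.571], TCP at [0.2, 0.458, 0.248] pointing down, gripper open.
Joint ranges: [-2.72, 2.72], [-1.05, 1.87], [-1.09, 1.28], [-1.99, 2.15], [-1.42, 1.44], [-3.14, 3.14]. Speed limits (rad/s): [2.79, 2.79, 3.14, 3.14, 3.14, 3.14].

INTERFACE

Orientations are given as a rotation vector (axis times angle).
In Python, from rig import env gives the robot as it stands.
- The arm moves only by the tool carry_out, never from a script. Its argument "rows" is a list of rows, each a list of 6 numbers: the shift along the tool's x, y, z normalised to -1 to 1, where 1 is 0.5 m, then the turn, a rotation vector about the tool's x, y, z normalised to -1 to 1, where 1 is 0.5 rad. In form: [[dx, dy, dz, rx, ry, rz], ...]. A call has exactly 8 rows; each row is the pose to reach, as a shift and turn from the pose commanded when the call began, along the tool's axes at that moment; what a row does not reach only later rows make up. A row lasts 1/10 s, in which the tool goes at most 50 mm and 8.59 degrees, less where a joint would pass 70% of its speed; a pose out of reach is approached as far as the arm can. A call with a number of a shift or a turn outside -1 to 1 is refused whole. A call with a gripper value outside its range is refused whole. "grip" is the opening, from 0 (shut) to 1 (fully open), set as the call begins (left out, the last holds). The fingers move at their own pace and stop on an object; "force" is the grip in N (left out, the last holds). Time passes only in rows, so rows that repeat a pose let the fingers close, or fill a call up. It gives the time, the measured TCP pose, the force, the opening and the grip force at its end, in the units of the state.
- env.sense(): the state, without advancing time (a new reading comes with each control period).
- env.capture(name): name is "scene" or "top" or "wrist"; returns a dict with "image" (384x512x3 uint8, blue, green, red), "camera_matrix" (3x3 intrinsics, pixels), "rvec" (rotation vector, rad) and "tvec" (3), from world to camera coordinates, as OpenCV has them; the wrist camera has in their place "hand_eye" (4x4, takes a point from camera to tool coordinates, whose origin is the TCP and whose axes are the flange's). Camera axes: x right, y down, z forward; pixel columns grow to the right and rows downward; lengths in m; the calibration is good to about 2 mm. A picture is of the moment at which its call begins: read the wrist's pose just before it. There is no depth.
- env.sign_off(): hands the job in; it is judged then, once.
The state is a dict: "time_s": time; "q": joint angles; "joint_velocities": joint speeds; "joint_efforts": joint torques, N m; "position": TCP position; "tool_rot": TCP orientation; "contact_force": force on the tool from outside, world axes, zero at the start; "ft_torque": the same for the moment, N m; "width": finger opening in m; "gripper_force": force on a finger pad.
Only numpy, scipy, OpenCV 4.12 (cv2) and the standard library are available. Lean on these libraries where they do the work, as an engineer would, in place of code of your own. Each camera call takes 0.05 s, during which the arm holds its last target. There are 200 camera calls.

## Working session

There is one attempt and no reset: what is moved stays moved. The work goes in short steps, Python scripts to look and compute and a tool call to move; the robot and the scene stay as the last step left them, time stands still between calls to the robot, and variables do not carry over. Pictures are saved under pics/ and viewed, at most 10 in all, crops included, and the job is handed in when it is done.

Besides the shell and the picture viewer there is one more tool, called after "Call:" as name([rows], argument=value, ...), one row to a line, values as JSON. carry_out: Moves the arm, as the interface text tells. Scaled input: -1 to 1 covers 0.5 m each way for a shift and 0.5 rad each way for a turn. Its arguments: {"type":"object","properties":{"rows":{"type":"array"},"grip":{"type":"number"},"force":{"type":"number"}},"required":["rows"]}

```bash
mkdir -p pics; ls; python3 - <<'E'
from rig import env
import cv2,pickle
s=env.sense();print(s)
d={}
for n in("scene","top"):
    c=env.capture(n);d[n]=c;cv2.imwrite(f"pics/{n}0.png",cv2.resize(c["image"],(800,600),interpolation=cv2.INTER_CUBIC))
    print(n,c["camera_matrix"],c["rvec"],c["tvec"])
pickle.dump(d,open("cap0.pkl","wb"))
E
```

```text
pics
{'time_s': 0.0, 'q': array([ 1.16000588e+00,  2.41413129e-01,  3.69753062e-03,  1.33516816e+00,
       -1.81368544e-05,  1.57081336e+00]), 'joint_velocities': array([-0.0003947 , -0.00066062,  0.0011977 ,  0.00039469, -0.00049006,
        0.00032413]), 'joint_efforts': array([ 1.82648349e-03, -3.72314966e+01,  2.52410549e+01,  1.69680332e-02,
        1.96248088e-04,  3.82590684e-06]), 'position': array([0.19943338, 0.4578532 , 0.24740264]), 'tool_rot': array([-0.64068331, -3.07515134,  0.00321541]), 'contact_force': array([-0.37944011,  0.15607716, -0.38287295]), 'ft_torque': array([-0.03961476,  0.00476909, -0.02387088]), 'gripper_force': 0.0, 'width': 0.08517194216298334}
scene [[437.42008103   0.         253.60941449]
 [  0.         437.42008103 198.65496277]
 [  0.           0.           1.        ]] [ 2.37620976 -0.69985501  0.25201596] [-0.37720818  0.28305938  1.2312202 ]
top [[492.78923812   0.         245.48201243]
 [  0.         492.78923812 188.57480193]
 [  0.           0.           1.        ]] [ 2.1611717  -2.18623606  0.09222605] [0.04361021 0.48203156 1.49832639]
```

View pics/top0.png

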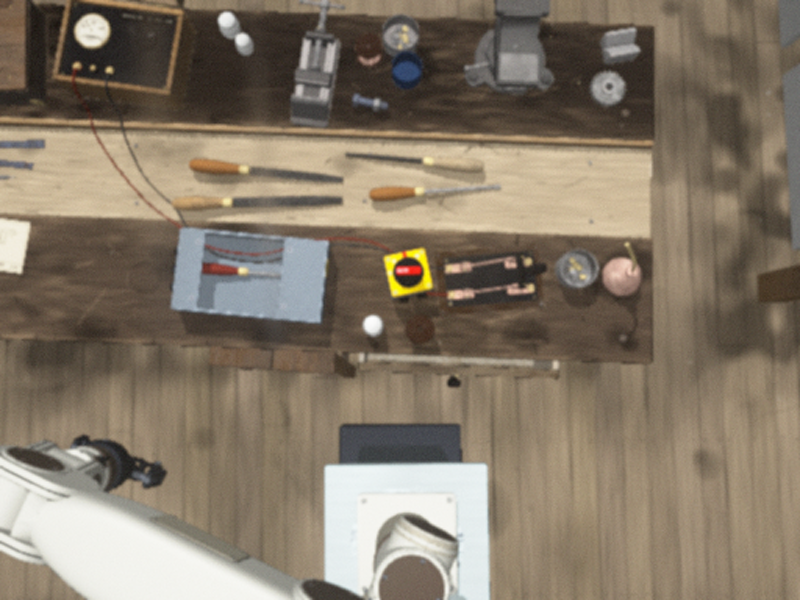

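View pics/scene0.png

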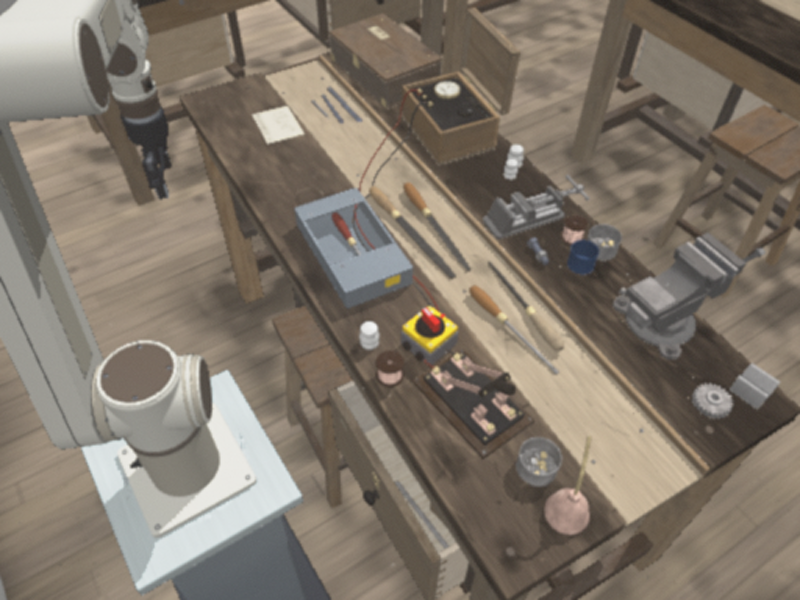

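The top view shows (800x600 scale) the isolator at about (408,272) with its bar nearly sideways, the box at (175-328, 228-322) and the screwdriver at (203-280, 270) with its handle to the left (+y). The insulator is at (372,325), the bobbin at (419,330) and the tin at (577,268). Next I'll enlarge both areas.

```bash
python3 - <<'E'
import cv2,pickle
d=pickle.load(open("cap0.pkl","rb"))
im=d["top"]["image"]
a=im[140:225,105:285]  # x105..285 (180) y140..225 (85)
a=cv2.resize(a,None,fx=4.4,fy=4.4,interpolation=cv2.INTER_CUBIC)
cv2.imwrite("pics/crop1.png",a)
E
```

```text
(no output)
```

View pics/crop1.png

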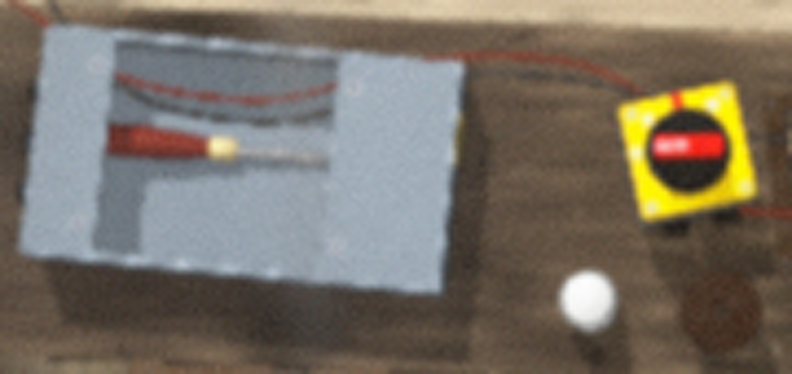

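The crop shows the box top corners at (45,25), (465,62), (442,292) and (20,255). The isolator's plate centre is at about (688,152), with the red dot at (678,98). The bar runs (655,145) to (722,147) with its white half to the left, so the knob is near 1.4. The screwdriver's handle leaves the cover at (108,141), the ferrule is at (222,148) and the blade goes under the cover at (328,159).

```bash
cat > h.py <<'E'
import cv2,numpy as np
from scipy.spatial.transform import Rotation as R
def ray(c,uv,z):
    Rm=cv2.Rodrigues(np.array(c["rvec"],float))[0];t=np.array(c["tvec"],float).ravel()
    p=cv2.undistortPoints(np.array([[uv]],float),c["camera_matrix"],None)[0,0]
    d=Rm.T@np.array([p[0],p[1],1]);o=-Rm.T@t
    return o+d*(z-o[2])/d[2]
E
python3 - <<'E'
from h import *
import pickle
c=pickle.load(open("cap0.pkl","rb"))["top"]
P={'box':[(45,25,.054),(465,62,.054),(442,292,.054),(20,255,.054)],
'open':[(115,40,.054),(337,55,.054),(97,250,.054)],
'iso':[(618,105,.06),(735,85,.06),(755,195,.06),(645,222,.06)],'dot':[(678,98,.06)],
'bar':[(655,145,.093),(722,147,.093)],'disc':[(689,150,.065)],
'drv':[(108,141,.0155),(222,148,.0155),(328,159,.0155)],'ferr':[(208,147,.0155),(237,149,.0155)],'ins':[(588,300,.05)],'bob':[(722,312,.045)],'tin':[((577*.64-105)*4.4,(268*.64-140)*4.4,.045)]}
for k,v in P.items():
    q=np.array([ray(c,((u+.5)/4.4+105-.5,(w+.5)/4.4+140-.5),z) for u,w,z in v])
    print(k,q[:,:2].round(4).tolist(),'mean',q.mean(0).round(4)[:2])
    if len(q)==4:
        print(' sides',[round(np.linalg.norm(q[i]-q[i-1]),4) for i in range(4)],[round(np.arctan2(*(q[i]-q[i-1])[1::-1]),3) for i in range(4)])
E
```

```text
box [[0.6166, 0.4344], [0.5872, 0.1436], [0.4284, 0.1602], [0.4572, 0.4496]] mean [0.5224 0.2969]
 sides [np.float64(0.1602), np.float64(0.2922), np.float64(0.1596), np.float64(0.2908)] [np.float64(-0.095), np.float64(-1.672), np.float64(3.038), np.float64(1.472)]
open [[0.6055, 0.3857], [0.5932, 0.2321], [0.46, 0.3967]] mean [0.5529 0.3382]
iso [[0.5552, 0.0383], [0.5681, -0.0422], [0.492, -0.0547], [0.4744, 0.0208]] mean [ 0.5224 -0.0095]
 sides [np.float64(0.0827), np.float64(0.0815), np.float64(0.0771), np.float64(0.0774)] [np.float64(0.214), np.float64(-1.412), np.float64(-2.979), np.float64(1.801)]
dot [[0.5595, -0.0029]] mean [ 0.5595 -0.0029]
bar [[0.5232, 0.0137], [0.5213, -0.0312]] mean [ 0.5223 -0.0087]
disc [[0.5229, -0.0098]] mean [ 0.5229 -0.0098]
drv [[0.5401, 0.3992], [0.5342, 0.3185], [0.5255, 0.2436]] mean [0.5332 0.3204]
ferr [[0.535, 0.3284], [0.5333, 0.3079]] mean [0.5342 0.3182]
ins [[0.422, 0.0604]] mean [0.422  0.0604]
bob [[0.413, -0.0315]] mean [ 0.413  -0.0315]
tin [[0.5293, -0.3381]] mean [ 0.5293 -0.3381]
```

```bash
cat >> h.py <<'E'
def tool(yaw,tilt=0.):
    """tool down, tool y at world angle yaw, then turned by tilt about tool y"""
    y=np.array([np.cos(yaw),np.sin(yaw),0]);z=np.array([0,0,-1.])
    return R.from_matrix(np.c_[np.cross(y,z),y,z])*R.from_euler('y',tilt)
def go(s,p,yaw,tilt=0.):
    R0=R.from_rotvec(s["tool_rot"])
    print('t %.2f'%s["time_s"],'pos',s["position"].round(4),'q',s["q"].round(2),'w %.4f F %.1f'%(s["width"],s["gripper_force"]),'f',s["contact_force"].round(1))
    print('shift',(R0.inv().apply(np.array(p)-s["position"])/.5).round(3),'turn',((R0.inv()*tool(yaw,tilt)).as_rotvec()/.5).round(3))
E
python3 - <<'E'
from h import *
from rig import env
print(env.tip_extent)
go(env.sense(),[.5225,-.009,.2],-.02)
E
```

```text
0.017
t 0.10 pos [0.1995 0.4579 0.2475] q [ 1.16  0.24  0.    1.34 -0.    1.57] w 0.0854 F 0.0 f [ 0.  -0.9  0.3]
shift [-0.965 -0.598  0.096] turn [-3.00e-03  2.00e-03  2.36e+00]
```

Call:
carry_out([
  [-0.96,-0.6,0.04,0,0,1],
  [-0.96,-0.6,0.04,0,0,1],
  [-0.96,-0.6,0.04,0,0,1],
  [-0.96,-0.6,0.04,0,0,1],
  [-0.96,-0.6,0.04,0,0,1],
  [-0.96,-0.6,0.04,0,0,1],
  [-0.96,-0.6,0.04,0,0,1],
  [-0.96,-0.6,0.04,0,0,1],
], grip=0.6)

```text
time_s: 0.9
position: [0.4264, 0.1268, 0.2339]
tool_rot: [-1.382, -2.821, 0.0]
contact_force: [0.7, 0.7, 0.1]
width: 0.051
gripper_force: 0.0
```

```bash
python3 - <<'E'
from h import *
from rig import env
go(env.sense(),[.5225,-.009,.19],-.02)
E
```

```text
t 0.90 pos [0.4264 0.1268 0.2339] q [ 0.29  0.14 -0.16  1.27  0.    1.2 ] w 0.0510 F 0.0 f [0.7 0.7 0.1]
shift [-0.333 -0.015  0.088] turn [-0.   -0.    1.36]
```

Call:
carry_out([
  [-0.333,-0.015,0.088,0,0,1],
  [-0.333,-0.015,0.088,0,0,1],
  [-0.333,-0.015,0.088,0,0,1],
  [-0.333,-0.015,0.088,0,0,1],
  [-0.333,-0.015,0.088,0,0,1],
  [-0.333,-0.015,0.088,0,0,1],
  [-0.333,-0.015,0.088,0,0,1],
  [-0.333,-0.015,0.088,0,0,1],
])

```text
time_s: 1.7
position: [0.5216, -0.0062, 0.1907]
tool_rot: [2.034, 2.394, 0.001]
contact_force: [-0.3, 0.5, -0.1]
width: 0.0513
gripper_force: 0.0
```

```bash
python3 - <<'E'
from h import *
from rig import env
s=env.sense();c=env.capture("wrist")
go(s,[.5225,-.009,.13],-.02)
print(c["hand_eye"].round(4).tolist())
T=np.eye(4);T[:3,:3]=R.from_rotvec(s["tool_rot"]).as_matrix();T[:3,3]=s["position"]
M=np.linalg.inv(T@c["hand_eye"])
c["rvec"]=R.from_matrix(M[:3,:3]).as_rotvec();c["tvec"]=M[:3,3]
import pickle;pickle.dump(c,open("w1.pkl","wb"))
cv2.imwrite("pics/w1.png",c["image"])
E
```

```text
t 1.70 pos [ 0.5216 -0.0062  0.1907] q [-0.01  0.31 -0.05  1.21  0.    1.4 ] w 0.0513 F 0.0 f [-0.3  0.5 -0.1]
shift [-0.006  0.001  0.121] turn [ 0.001 -0.     0.364]
[[-0.0007, -0.9502, -0.3115, 0.0788], [1.0, -0.0006, -0.0005, 0.0001], [0.0003, -0.3115, 0.9502, -0.1256], [0.0, 0.0, 0.0, 1.0]]
```

View pics/w1.png

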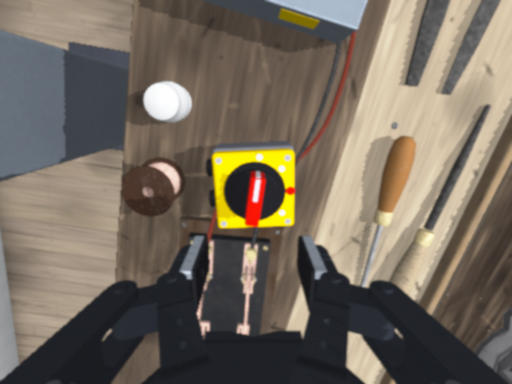

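The wrist view shows the bar from about (258,172), the white pointer end, to (253,225). The red dot is at (291,190) and the plate corners are near (214,150), (294,147), (295,226) and (217,229).

```bash
python3 - <<'E'
from h import *
import pickle
c=pickle.load(open("w1.pkl","rb"))
for k,v,z in [('plate',[(214,150),(294,147),(295,226),(217,229)],.06),('dot',[(291,190)],.06),('bar',[(258,172),(253,225)],.093),('disc',[(255,190)],.066)]:
    q=np.array([ray(c,u,z) for u in v]);print(k,q.round(4)[:,:2].tolist(),q.mean(0).round(4))
    if len(q)>1:
        d=np.diff(q,axis=0);print(np.arctan2(d[:,1],d[:,0]).round(3),np.linalg.norm(d,axis=1).round(4))
E
```

```text
plate [[0.4792, 0.0256], [0.5534, 0.0406], [0.5714, -0.0393], [0.4919, -0.0557]] [ 0.524  -0.0072  0.06  ]
[ 0.199 -1.349 -2.938] [0.0757 0.0819 0.0812]
dot [[0.5593, -0.0016]] [ 0.5593 -0.0016  0.06  ]
bar [[0.522, 0.019], [0.5257, -0.0301]] [ 0.5239 -0.0056  0.093 ]
[-1.495] [0.0493]
disc [[0.5237, -0.0055]] [ 0.5237 -0.0055  0.066 ]
```

Call:
carry_out([
  [-0.003,0.003,0.05,0,0,0.26],
  [-0.003,0.003,0.1,0,0,0.26],
  [-0.003,0.003,0.15,0,0,0.26],
  [-0.003,0.003,0.18,0,0,0.26],
  [-0.003,0.003,0.2,0,0,0.26],
  [-0.003,0.003,0.205,0,0,0.26],
  [-0.003,0.003,0.205,0,0,0.26],
  [-0.003,0.003,0.205,0,0,0.26],
])

```text
time_s: 2.55
position: [0.5245, -0.0084, 0.0887]
tool_rot: [2.187, 2.254, 0.002]
contact_force: [0.8, -0.0, 0.5]
width: 0.0514
gripper_force: 0.0
```

Call:
carry_out([
  [0,0,0,0,0,0],
  [0,0,0,0,0,0],
  [0,0,0,0,0,0],
  [0,0,0,0,0,0],
  [0,0,0,0,0,0],
  [0,0,0,0,0,0],
  [0,0,0,0,0,0],
  [0,0,0,0,0,0],
], grip=0, force=40)

```text
time_s: 3.35
position: [0.5235, -0.0087, 0.0884]
tool_rot: [-2.188, -2.254, 0.0]
contact_force: [-1.9, -0.2, 5.2]
width: 0.0121
gripper_force: 40.2
```

```bash
python3 - <<'E'
from h import *
from rig import env
go(env.sense(),[.523,-.0075,.088],-1.37)
E
```

```text
t 3.35 pos [ 0.5235 -0.0087  0.0884] q [-0.02  0.41 -0.19  0.96 -0.    1.52] w 0.0121 F 40.2 f [-1.9 -0.2  5.2]
shift [ 0.002 -0.001  0.001] turn [-0.   0.   2.8]
```

Call:
carry_out([
  [0,0,0,0,0,0.15],
  [0,0,0,0,0,0.3],
  [0,0,0,0,0,0.45],
  [0,0,0,0,0,0.6],
  [0,0,0,0,0,0.7],
  [0,0,0,0,0,0.8],
  [0,0,0,0,0,0.9],
  [0,0,0,0,0,0.93],
])

```text
time_s: 4.15
position: [0.5232, -0.0086, 0.0884]
tool_rot: [-2.649, -1.688, 0.001]
contact_force: [-3.5, 0.2, 6.0]
width: 0.0119
gripper_force: 40.3
```

Call:
carry_out([
  [0,0,0,0,0,0.15],
  [0,0,0,0,0,0.3],
  [0,0,0,0,0,0.45],
  [0,0,0,0,0,0.6],
  [0,0,0,0,0,0.7],
  [0,0,0,0,0,0.8],
  [0,0,0,0,0,0.9],
  [0,0,0,0,0,0.93],
])

```text
time_s: 4.95
position: [0.523, -0.0085, 0.0884]
tool_rot: [-2.967, -1.032, 0.001]
contact_force: [-3.9, 0.4, 7.0]
width: 0.012
gripper_force: 40.4
```

```bash
python3 - <<'E'
from h import *
from rig import env
s=env.sense();print(s["ft_torque"]);go(s,[.523,-.0075,.088],-1.37)
E
```

```text
[0.07645276 0.73458702 0.05792696]
t 4.95 pos [ 0.523  -0.0085  0.0884] q [-0.02  0.41 -0.2   0.97  0.    2.46] w 0.0120 F 40.4 f [-3.9  0.4  7. ]
shift [ 0.001 -0.002  0.001] turn [-0.001  0.002  0.938]
```

Call:
carry_out([
  [0,0,0,0,0,0.15],
  [0,0,0,0,0,0.3],
  [0,0,0,0,0,0.45],
  [0,0,0,0,0,0.6],
  [0,0,0,0,0,0.7],
  [0,0,0,0,0,0.8],
  [0,0,0,0,0,0.9],
  [0,0,0,0,0,0.93],
])

```text
time_s: 5.75
position: [0.5228, -0.0083, 0.0884]
tool_rot: [-3.124, -0.321, 0.002]
contact_force: [-4.2, 1.5, 8.1]
width: 0.0124
gripper_force: 40.5
```

Call:
carry_out([
  [0,0,0,0,0,0],
  [0,0,0,0,0,0],
  [0,0,0,0,0,0],
  [0,0,0,0,0,0],
  [0,0,-0.05,0,0,0],
  [0,0,-0.1,0,0,0],
  [0,0,-0.2,0,0,0],
  [0,0,-0.24,0,0,0],
], grip=0.55)

```text
time_s: 6.55
position: [0.5256, -0.0087, 0.2119]
tool_rot: [3.124, 0.323, 0.01]
contact_force: [1.1, -0.5, -0.1]
width: 0.0472
gripper_force: 0.0
```

```bash
python3 - <<'E'
from h import *
from rig import env
import pickle
s=env.sense()
ax=np.array([.094,.9956,0]);o=np.array([.5335,.3107,0])
go(s,(o+.042*ax)+[0,0,.20],-.094)
c=env.capture("wrist")
T=np.eye(4);T[:3,:3]=R.from_rotvec(s["tool_rot"]).as_matrix();T[:3,3]=s["position"]
M=np.linalg.inv(T@c["hand_eye"])
c["rvec"]=R.from_matrix(M[:3,:3]).as_rotvec();c["tvec"]=M[:3,3]
pickle.dump(c,open("w2.pkl","wb"));cv2.imwrite("pics/w2.png",c["image"])
E
```

```text
t 6.55 pos [ 0.5256 -0.0087  0.2119] q [-0.02  0.3  -0.    1.26 -0.    2.92] w 0.0472 F 0.0 f [ 1.1 -0.5 -0.1]
shift [ 0.171 -0.702  0.024] turn [ 0.01  -0.009 -2.542]
```

View pics/w2.png

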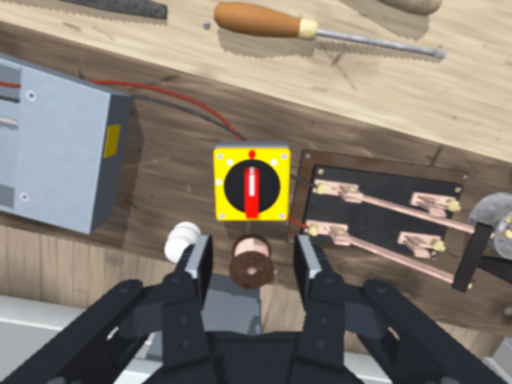

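The pointer (251,168) lines up with the bar (252,215) and the red dot (252,154), so the knob is at off. On to the box.

Call:
carry_out([
  [0.17,-0.7,0.01,0,0,-1],
  [0.17,-0.7,0.01,0,0,-1],
  [0.17,-0.7,0.01,0,0,-1],
  [0.17,-0.7,0.01,0,0,-1],
  [0.17,-0.7,0.01,0,0,-1],
  [0.17,-0.7,0.01,0,0,-1],
  [0.17,-0.7,0.01,0,0,-1],
  [0.17,-0.7,0.01,0,0,-1],
])

```text
time_s: 7.4
position: [0.5344, 0.3568, 0.2012]
tool_rot: [-2.943, -1.094, 0.0]
contact_force: [0.2, -0.6, -0.4]
width: 0.047
gripper_force: 0.0
```

Call:
carry_out([
  [0,0,0,0,0,-1],
  [0,0,0,0,0,-1],
  [0,0,0,0,0,-1],
  [0,0,0,0,0,-1],
  [0,0,0,0,0,-1],
  [0,0,0,0,0,-1],
  [0,0,0,0,0,-1],
  [0,0,0,0,0,-1],
])

```text
time_s: 8.2
position: [0.5355, 0.3512, 0.2027]
tool_rot: [2.588, 1.78, -0.0]
contact_force: [-0.5, -0.9, -0.6]
width: 0.0468
gripper_force: 0.0
```

```bash
python3 - <<'E'
from h import *
from rig import env
import pickle
s=env.sense()
ax=np.array([.094,.9956,0]);o=np.array([.5335,.3107,0])
go(s,(o+.042*ax)+[0,0,.1],-.094)
c=env.capture("wrist")
T=np.eye(4);T[:3,:3]=R.from_rotvec(s["tool_rot"]).as_matrix();T[:3,3]=s["position"]
M=np.linalg.inv(T@c["hand_eye"])
c["rvec"]=R.from_matrix(M[:3,:3]).as_rotvec();c["tvec"]=M[:3,3]
pickle.dump(c,open("w3.pkl","wb"));cv2.imwrite("pics/w3.png",c["image"])
E
```

```text
t 8.20 pos [0.5355 0.3512 0.2027] q [ 0.58  0.54  0.34  1.37 -0.    2.52] w 0.0468 F 0.0 f [-0.5 -0.9 -0.6]
shift [0.004 0.003 0.205] turn [ 0.     0.    -0.543]
```

View pics/w3.png

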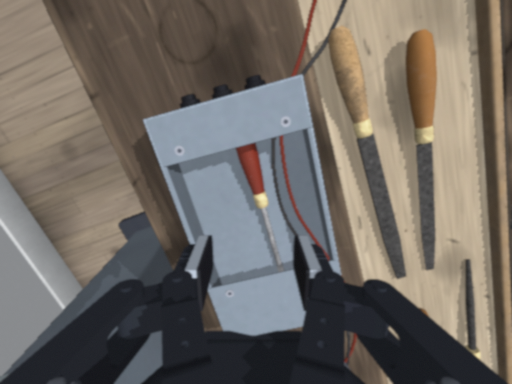

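The handle comes out from under the cover at (247,147), the ferrule is at (261,201) and the blade goes under at (278,264). The cover's edges are at about (180,166)-(310,134) for +y and (215,285)-(295,264) for -y.

```bash
python3 - <<'E'
from h import *
import pickle
c=pickle.load(open("w3.pkl","rb"))
q=np.array([ray(c,u,z) for u,z in [((247,147),.0155),((261,201),.0155),((278,264),.0155),((180,166),.054),((145,119),.054),((305,76),.054),((310,134),.054)]])
print(q.round(4)[:,:2]); d=q[0]-q[2]; print(d[0]/d[1])
E
```

```text
[[0.5415 0.3841]
 [0.5335 0.3164]
 [0.5235 0.2248]
 [0.4726 0.3957]
 [0.461  0.4503]
 [0.619  0.4312]
 [0.6076 0.3786]]
0.11320892661294217
```

Call:
carry_out([
  [0.004,0.003,0.03,0,0,-0.28],
  [0.004,0.003,0.1,0,0,-0.53],
  [0.004,0.003,0.18,0,0,-0.53],
  [0.004,0.003,0.25,0,0,-0.53],
  [0.004,0.003,0.3,0,0,-0.53],
  [0.004,0.003,0.33,0,0,-0.53],
  [0.004,0.003,0.35,0,0,-0.53],
  [0.004,0.003,0.358,0,0,-0.53],
])

```text
time_s: 9.05
position: [0.5371, 0.3524, 0.0226]
tool_rot: [-2.33, -2.107, 0.002]
contact_force: [0.2, 0.6, -0.1]
width: 0.0469
gripper_force: 0.0
```

Call:
carry_out([
  [0,0,0,0,0,0],
  [0,0,0,0,0,0],
  [0,0,0,0,0,0],
  [0,0,0,0,0,0],
  [0,0,0,0,0,0],
  [0,0,0,0,0,0],
  [0,0,0,0,0,0],
  [0,0,0,0,0,0],
], grip=0, force=70)

```text
time_s: 9.85
position: [0.5383, 0.3533, 0.0249]
tool_rot: [2.329, 2.107, 0.004]
contact_force: [0.3, 0.4, 5.6]
width: 0.0179
gripper_force: 68.7
```

```bash
python3 - <<'E'
from h import *
from rig import env
s=env.sense()
b=np.array([.1,.995,0])
go(s,s["position"]-.038*b+[0,0,.002],-.1)
c=env.capture("wrist");cv2.imwrite("pics/w4.png",c["image"])
E
```

```text
t 9.85 pos [0.5383 0.3533 0.0249] q [0.58 0.69 0.1  0.98 0.   2.25] w 0.0179 F 68.7 f [0.3 0.4 5.6]
shift [-0.076 -0.    -0.004] turn [ 0.004 -0.003  0.   ]
```

View pics/w4.png

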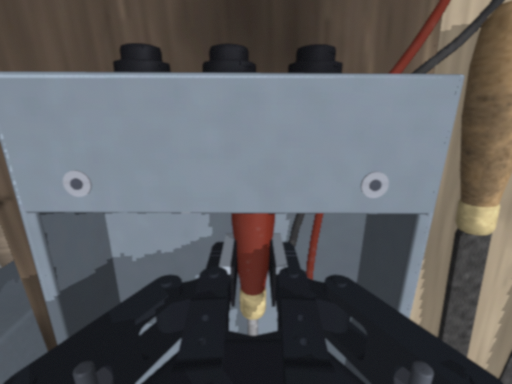

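Call:
carry_out([
  [-0.004,0,-0.006,0,0,0],
  [-0.016,0,-0.006,0,0,0],
  [-0.03,0,-0.006,0,0,0],
  [-0.044,0,-0.006,0,0,0],
  [-0.058,0,-0.006,0,0,0],
  [-0.068,0,-0.006,0,0,0],
  [-0.073,0,-0.006,0,0,0],
  [-0.073,0,-0.006,0,0,0],
])

```text
time_s: 10.7
position: [0.5339, 0.3159, 0.0267]
tool_rot: [-2.33, -2.107, 0.0]
contact_force: [-0.8, 0.3, -1.2]
width: 0.0178
gripper_force: 68.3
```

```bash
python3 - <<'E'
from h import *
from rig import env
s=env.sense()
go(s,s["position"],-.1)
c=env.capture("wrist");cv2.imwrite("pics/w5.png",c["image"])
E
```

```text
t 10.70 pos [0.5339 0.3159 0.0267] q [0.53 0.65 0.03 0.95 0.   2.21] w 0.0178 F 68.3 f [-0.8  0.3 -1.2]
shift [0. 0. 0.] turn [-0.     0.    -0.001]
```

View pics/w5.png

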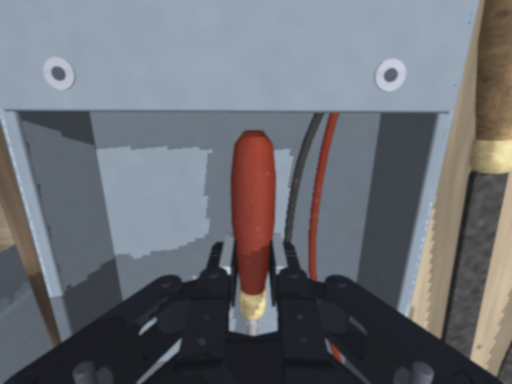

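The screwdriver is held by the narrower part of its handle. It has slid with the gripper, and the handle end (255,131) is now clear of the cover edge (row 110). Next I'll tilt it handle-up about the blade tip.

Call:
carry_out([
  [-0.001,0,-0.012,0,0.08,0],
  [-0.0024,0,-0.024,0,0.16,0],
  [-0.0045,0,-0.036,0,0.24,0],
  [-0.007,0,-0.048,0,0.32,0],
  [-0.01,0,-0.06,0,0.4,0],
  [-0.013,0,-0.072,0,0.48,0],
  [-0.021,0,-0.095,0,0.64,0],
  [-0.021,0,-0.095,0,0.64,0],
])

```text
time_s: 11.55
position: [0.5333, 0.3046, 0.075]
tool_rot: [-2.158, -1.948, -0.35]
contact_force: [0.3, -0.0, -1.4]
width: 0.0176
gripper_force: 68.3
```

```bash
python3 - <<'E'
from h import *
from rig import env
s=env.sense()
go(s,s["position"],-.1,.32);print(s["ft_torque"])
c=env.capture("wrist");cv2.imwrite("pics/w6.png",c["image"])
c=env.capture("top");cv2.imwrite("pics/t6.png",cv2.resize(c["image"][140:225,105:285],None,fx=4.4,fy=4.4))
E
```

```text
t 11.55 pos [0.5333 0.3046 0.075 ] q [ 0.39  0.49 -0.15  0.77  0.28  2.08] w 0.0176 F 68.3 f [ 0.3 -0.  -1.4]
shift [0. 0. 0.] turn [ 0.004 -0.001 -0.004]
[-0.41418344  0.01445242 -0.07832644]
```

View pics/w6.png

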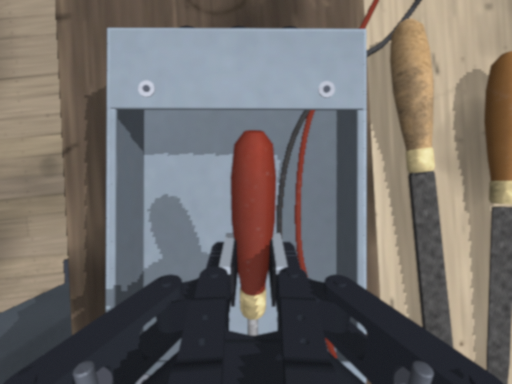

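The handle end is still at (254,131) in the tool view, so the screwdriver tilted with the gripper without slipping or touching. Now I'll draw it out along its axis, then lift.

Call:
carry_out([
  [0.015,0,0,0,0,0],
  [0.045,0,0,0,0,0],
  [0.08,0,0,0,0,0],
  [0.115,0,0,0,0,0],
  [0.15,0,0,0,0,0],
  [0.18,0,0,0,0,0],
  [0.195,0,0,0,0,0],
  [0.195,0,0,0,0,0],
])

```text
time_s: 12.45
position: [0.5421, 0.3999, 0.1054]
tool_rot: [-2.153, -1.952, -0.349]
contact_force: [-0.8, 0.1, -2.0]
width: 0.0173
gripper_force: 68.3
```

```bash
python3 - <<'E'
from h import *
from rig import env
s=env.sense()
go(s,s["position"]+[-.03,0,.17],-.1,.32)
M=R.from_rotvec(s["tool_rot"])
for x in(-.152,.068):print(s["position"]+M.apply([x,0,.009]))
E
```

```text
t 12.45 pos [0.5421 0.3999 0.1054] q [0.53 0.54 0.02 0.86 0.26 2.22] w 0.0173 F 68.3 f [-0.8  0.1 -2. ]
shift [ 0.102 -0.059 -0.325] turn [ 0.001 -0.001  0.005]
[0.52831212 0.25919593 0.04889742]
[0.54863117 0.46698532 0.11825667]
```

Call:
carry_out([
  [0.01,-0.002,-0.03,0,0,0],
  [0.03,-0.01,-0.09,0,0,0],
  [0.05,-0.025,-0.16,0,0,0],
  [0.075,-0.04,-0.23,0,0,0],
  [0.09,-0.05,-0.28,0,0,0],
  [0.1,-0.055,-0.31,0,0,0],
  [0.102,-0.059,-0.325,0,0,0],
  [0.102,-0.059,-0.325,0,0,0],
])

```text
time_s: 13.25
position: [0.5126, 0.3979, 0.276]
tool_rot: [-2.156, -1.95, -0.35]
contact_force: [-0.4, 0.5, -0.7]
width: 0.0176
gripper_force: 68.4
```

Call:
carry_out([
  [0,0,0,0,0,0],
  [0,0,0,0,0,0],
  [0,0,0,0,0,0],
  [0,0,0,0,0,0],
  [0,0,0,0,0,0],
  [0,0,0,0,0,0],
  [0,0,0,0,0,0],
  [0,0,0,0,0,0],
])

```text
time_s: 14.05
position: [0.5124, 0.3983, 0.2752]
tool_rot: [-2.155, -1.95, -0.348]
contact_force: [-0.6, 0.4, -1.2]
width: 0.0176
gripper_force: 68.4
```

```bash
python3 - <<'E'
from h import *
from rig import env
s=env.sense()
go(s,s["position"],-.1,.32);print(abs(s["joint_velocities"]).max())
M=R.from_rotvec(s["tool_rot"])
for x in(-.152,.068):print(s["position"]+M.apply([x,0,.009]))
a=env.capture("wrist")["image"];b=cv2.resize(env.capture("top")["image"][130:235,85:285],None,fx=2.4,fy=2.4)
im=np.zeros((600,520,3),np.uint8);im[:320,:512]=a[64:];im[330:330+b.shape[0],:b.shape[1]]=b
cv2.imwrite("pics/fin.png",im)
E
```

```text
t 14.05 pos [0.5124 0.3983 0.2752] q [0.55 0.38 0.22 1.22 0.25 2.25] w 0.0176 F 68.4 f [-0.6  0.4 -1.2]
shift [0. 0. 0.] turn [ 0. -0.  0.]
0.0021016332833497233
[0.49833904 0.25758809 0.21883526]
[0.51917254 0.4653743  0.28805125]
```

View pics/fin.png

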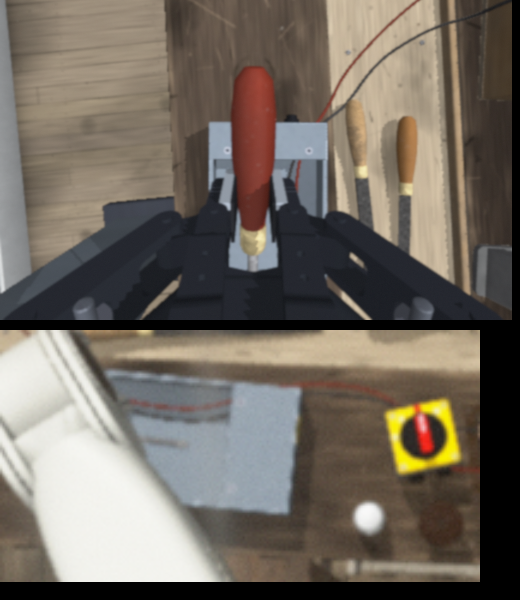

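The screwdriver is held high above the box (handle end at (254,67) in the upper part of the picture). The knob is still at off, its pointer at (420,408) towards the dot, and the insulator and bobbin stand where they were.

```bash
python3 -c "
from rig import env
print(env.sign_off())"
```

```text
the job is handed in; nothing more can be done
None
```

The knob is at off, and the screwdriver is out of the box, held still with its lowest end (the blade tip) about 0.22 m above the bench; I handed the job in at about 14 s, and no verdict came back.

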